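# Unscrew the orange lid of a dye pot

### The arm

A 6-joint arm with a two-finger parallel gripper is mounted at the origin on a cart in front of the work surface, level with it; the furniture and walls round the work are solid. World frame = base frame: x ahead of the robot, y to its left, z up, the work surface at z = 0. Lengths are in m, angles in degrees, forces in N, time in s.
With the tool pointing down it reaches from about 0.25 to 0.8 m from the base axis. Payload 8.5 kg.
Tool frame: the origin (TCP) lies where the fingers leave the gripper's body, on its centre line; the fingertips stand 73 mm ahead of it and the grasp point (between the pads) lies robot.grip_point_offset ahead of it (robot.grip_point_offset is the distance from the TCP to the grasp point, in m); z points along the fingers, x is the direction in which the jaws open and shut, and the axes are right-handed (so a half turn about z gives the same grasp; the last joint's range is limited). The gripper opens to 85 mm and grips with 20 to 120 N. Pads are 22 mm wide; open, the fingers measure 114 mm over their backs; the gripper's body (76 mm by 85 mm) begins 54 mm behind the grasp point. The pads swing forward as they close: fully open they stand 13 mm farther back than shut.
Start: joints at [-75.287, 13.648, -0.773, 75.585, 0, 90], TCP at [0.133, -0.508, 0.304] pointing down, gripper open.
Joint ranges: [-152.45, 152.45], [-59.26, 108.67], [-65.41, 83.53], [-104.44, 129.93], [-82.83, 76.93], [-180, 180]. Speed limits (degrees/s): [127.2, 127.2, 159.86, 180, 180, 180].

### API

Orientations are given as a 3x3 rotation matrix whose columns are the frame's x, y, z axes.
In Python, from cell import robot gives the robot as it stands.
- The arm moves only by the tool step_arm, never from a script. Its argument "deltas" is a list of rows, each an object with "delta_rot": the turn, a rotation vector about the tool's x, y, z in degrees, a list of three; "dp": the shift along the tool's x, y, z in m, a list of three; "hand": the closure, from 0 (fully open) to 1 (shut). A call has 1 to 5 rows; each row is the pose to reach, as a shift and turn from the pose measured when the call began, along the tool's axes at that moment; what a row does not reach only later rows make up. A row lasts 1/10 s, in which the tool goes at most 50 mm and 8.59 degrees, less where a joint would pass 70% of its speed; a pose out of reach is approached as far as the arm can. A call with a gripper value outside its range is refused whole. The fingers move at their own pace and stop on an object; "force" is the grip in N (left out, the last holds). Time passes only in rows, so rows that repeat a pose let the fingers close. It gives the time, the measured TCP pose, the force and the opening at its end, in the units of the state.
- robot.state(): the state, without advancing time (a new reading comes with each control period).
- robot.read_camera(name): name is "side" or "top" or "wrist"; returns a dict with "color" (480x640x3 uint8, red, green, blue), "intrinsics" (3x3 intrinsics, pixels), "rvec" (rotation vector, rad) and "tvec" (3), from world to camera coordinates, as OpenCV has them. Camera axes: x right, y down, z forward; pixel columns grow to the right and rows downward; lengths in m; the calibration is good to about 2 mm. A picture is of the moment at which its call begins. There is no depth.
- robot.close_job(): hands the job in, once; it reports no verdict.
Trained networks look in the newest picture that a camera, given by its name, has taken for a name from the list of things; names that differ only in an ending like _2 or _b are one class to them, and where a whole thing is asked for, a point or a joint stands for the part that bears it (a point fixed in the world has none). Each returns a list of dicts, best first, with "p" (0 to 1); they miss things now and then, are a little off and sometimes report something else, mostly with a low value. They report only what shows in the picture. A call takes as long as a camera call. They do not tell look-alikes from the thing itself.
- robot.boxes_of(camera, query): "point" ([x, y, z] in m, in world coordinates, good to about 4 mm: the middle of the surface that is visible of it).
- robot.cut_out(camera, query): "region" (480x640 bool, what is visible of it).
The state is a dict: "t": time; "q": joint angles; "qvel": joint speeds; "effort": joint torques, N m; "position": TCP position; "tool_rot": TCP orientation; "contact_force": force on the tool from outside, world axes, zero at the start; "moment": the same for the moment, N m; "finger_gap": finger opening in m.
Only numpy, scipy, OpenCV 4.12 (cv2) and the standard library are available. Lean on these libraries where they do the work, as an engineer would, in place of code of your own. Each camera call takes 0.05 s, during which the arm holds its last target.

### The job

Open the dye pot that has the orange lid: unscrew the lid anticlockwise until its thread is free, lift it straight off, and stand it the right way up, with its stem down, on the floor of the white tray. Leave the blue lid on its pot.

Things in the scene. Friction and masses are not known exactly. Their poses are not given: they have to be found in the camera images.
- lid_centre (a point): Orange screw lid, loose, 0.12 kg. Point: centre of its round head, 54 mm in diameter, 32 mm high; grip the head across at any yaw. Below it a white stem, 32 mm across, 16 mm long, with thread lugs, sits in the pot's mouth: the stem ends 32 mm below the point. z: out of the top; x: along the white mark. Turns easily, needs no raising while turned; lift over 20 mm to clear the mouth.
- pot: Pot under the orange lid, fixed: steel, 52 mm across, rim 88 mm up, on a grey foot 80 mm across. Origin: centre of the foot's underside, z up. Lid yaw relative to the pot: 0 tight, growing anticlockwise seen from above; starts at 3 to 20 degrees, held below about 70, free from 77 to 140, stop at 146. One turn of 90 degrees anticlockwise (80 to 115 will do) frees it.
- tray_floor (a point): White shallow square tray, fixed, 140 x 140 mm outside, rim 12 mm high, walls 4 mm thick; the point is the centre of its inner floor, 4 mm above the worktop; x and y along its sides, z up.
- other_lid_centre (a point): Blue lid of the same shape and size on a second pot of the same kind: leave it alone. The point is the centre of its head, half-way up.
Not all that is in view belongs to the job. What is shaped like the pot but red is not meant.

How it is judged:
By the outcome, as a careful person would: the job done as asked, in the order asked, and still so for the second after the job is handed in, with the robot touching nothing.
It also fails if it takes over 45 s, if anything falls off the work surface, if the arm or the gripper's body presses on something with over 40 N, if the wrist force passes 120 N, or if a joint passes its speed limit or range.

## Working session

There is one attempt and no reset: what is moved stays moved. The work goes in short steps, Python scripts to look and compute and a tool call to move; the robot and the scene stay as the last step left them, time stands still between calls to the robot, and variables do not carry over. Pictures are saved under pics/ and viewed, and the job is handed in when it is done.

Besides the shell and the picture viewer there is one more tool, called after "Emit:" as name(argument=value, ...), one argument or row to a line, values as JSON. step_arm: Moves the arm, as the interface text tells. Its arguments: {"type":"object","properties":{"deltas":{"type":"array","items":{"type":"object","properties":{"delta_rot":{"type":"array","items":{"type":"number"}},"dp":{"type":"array","items":{"type":"number"}},"hand":{"type":"number"}}}},"force":{"type":"number"}},"required":["deltas"]}

```bash
ls; mkdir -p pics; python3 - <<'E'
from cell import robot
import cv2,numpy as np
s=robot.state();print(s['t'],s['position'],s['tool_rot'],s['finger_gap'],robot.grip_point_offset)
for c in ['side','top']:
    r=robot.read_camera(c);cv2.imwrite(f'pics/{c}0.png',r['color'][...,::-1])
    for n in ['lid_centre','pot','tray_floor','other_lid_centre']:
        print(c,n,[(np.round(b['point'],3).tolist(),round(b['p'],2)) for b in robot.boxes_of(c,n)])
print(robot.state()['t'])
E
```

```text
pics
0.0 [ 0.13328338 -0.5075028   0.30328372] [[ 2.53985062e-01 -9.67208084e-01 -3.30863704e-04]
 [-9.67207147e-01 -2.53985277e-01  1.34657950e-03]
 [-1.38645708e-03 -2.19973375e-05 -9.99999039e-01]] 0.08538114725600267 0.0539
side lid_centre [([0.449, -0.159, 0.119], 0.87)]
side pot [([0.32, -0.602, 0.044], 0.93), ([0.445, -0.15, 0.032], 0.78), ([0.427, 0.16, 0.044], 0.67)]
side tray_floor [([0.519, -0.392, 0.011], 0.71)]
side other_lid_centre [([0.522, -0.391, 0.008], 0.45)]
top lid_centre [([0.452, -0.174, 0.122], 0.87)]
top pot [([0.426, 0.139, 0.019], 0.72), ([0.316, -0.615, 0.016], 0.66), ([0.433, -0.175, 0.008], 0.63), ([0.453, -0.172, 0.121], 0.25)]
top tray_floor [([0.519, -0.391, 0.003], 0.74)]
top other_lid_centre []
0.5
```

View pics/side0.png

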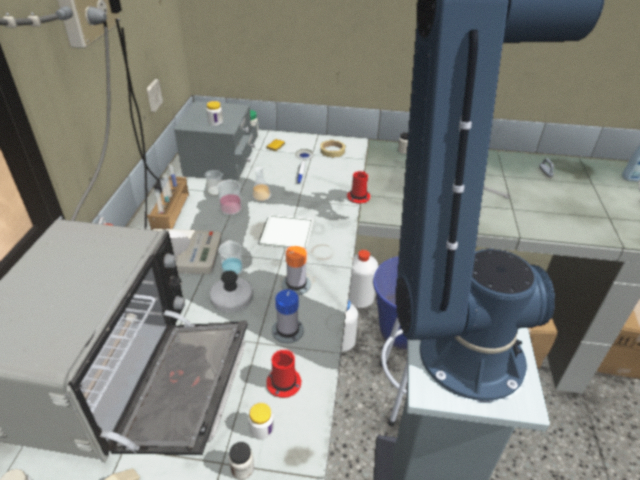

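View pics/top0.png

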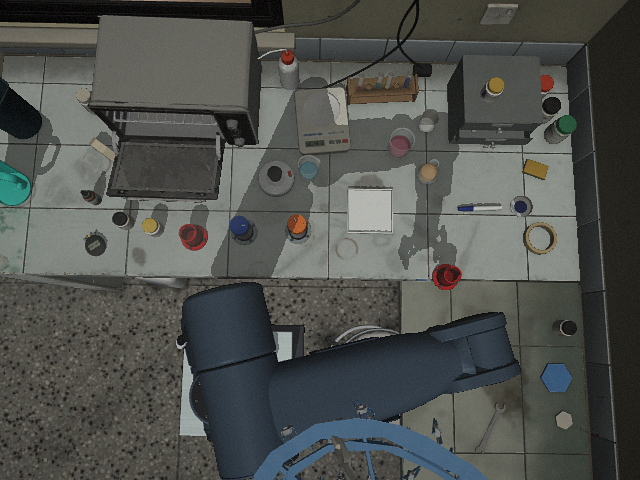

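The side view shows the orange lid at (296,255), blue at (287,300) and the tray at (286,232). The top view shows them at (298,227), (242,229) and (370,210). Both agree with the networks, so I'll move to hover over the orange lid.

Emit:
step_arm(
  deltas=[
    {"dp":[-0.024,-0.039,0],"delta_rot":[0,0,0],"hand":0},
    {"dp":[-0.048,-0.078,0],"delta_rot":[0,0,0],"hand":0},
    {"dp":[-0.072,-0.117,0],"delta_rot":[0,0,0],"hand":0},
    {"dp":[-0.096,-0.156,0],"delta_rot":[0,0,0],"hand":0},
    {"dp":[-0.12,-0.195,0],"delta_rot":[0,0,0],"hand":0},
  ],
)

```text
t: 1.0
position: [0.2923, -0.3408, 0.3041]
tool_rot: [[0.253, -0.967, 0.0], [-0.967, -0.253, -0.0], [0.0, -0.0, -1.0]]
contact_force: [1.5, -1.3, 0.1]
finger_gap: 0.0855
```

Emit:
step_arm(
  deltas=[
    {"dp":[-0.024,-0.039,0],"delta_rot":[0,0,0],"hand":0},
    {"dp":[-0.048,-0.078,0],"delta_rot":[0,0,0],"hand":0},
    {"dp":[-0.072,-0.117,0],"delta_rot":[0,0,0],"hand":0},
    {"dp":[-0.09,-0.15,0],"delta_rot":[0,0,0],"hand":0},
    {"dp":[-0.09,-0.15,0],"delta_rot":[0,0,0],"hand":0},
  ],
)

```text
t: 1.5
position: [0.4172, -0.213, 0.304]
tool_rot: [[0.258, -0.966, 0.001], [-0.966, -0.258, 0.0], [0.0, -0.001, -1.0]]
contact_force: [-0.4, -0.1, 0.2]
finger_gap: 0.0856
```

```bash
cat > h.py <<'E'
from cell import robot
import cv2,numpy as np
def ray(r,uv):
    R=cv2.Rodrigues(np.array(r['rvec'],float))[0];t=np.array(r['tvec'],float).ravel()
    d=R.T@np.linalg.inv(r['intrinsics'])@np.array([uv[0],uv[1],1.]);return -R.T@t,d
def onz(r,uv,z):
    o,d=ray(r,uv);return o+d*(z-o[2])/d[2]
def st():
    s=robot.state();print('t',round(s['t'],2),'p',np.round(s['position'],4),'x',np.round(s['tool_rot'][:,0],4),'z',np.round(s['tool_rot'][:,2],4),'q',np.round(s['q'],1),'f',np.round(s['contact_force'],1),'m',np.round(s['moment'],2),'gap',round(s['finger_gap'],4));return s
def save(r,n): cv2.imwrite(f'pics/{n}.png',r['color'][...,::-1])
E
python3 - <<'E'
from h import *
s=st()
for c in ['wrist','top','side']:
    r=robot.read_camera(c);save(r,c+'1')
    for n in ['lid_centre','tray_floor']:
        m=robot.cut_out(c,n)
        for k in m[:2]:
            ys,xs=np.nonzero(k['region']);print(c,n,round(k['p'],2),xs.min(),xs.max(),ys.min(),ys.max(),len(xs),xs.mean().round(1),ys.mean().round(1), onz(r,(xs.mean(),ys.mean()),0.12 if n[0]=='l' else 0.004).round(4))
            if n[0]=='t':
                rc=cv2.minAreaRect(np.c_[xs,ys].astype(np.float32)); print([onz(r,p,0.012)[:2].round(3).tolist() for p in cv2.boxPoints(rc)])
st()
E
```

```text
t 1.5 p [ 0.4172 -0.213   0.304 ] x [ 2.579e-01 -9.662e-01  2.000e-04] z [ 1.5e-03  2.0e-04 -1.0e+00] q [-27.1   8.1  -7.9  74.    0.  138. ] f [-0.4 -0.1  0.2] m [ 0.    0.   -0.02] gap 0.0856
wrist tray_floor 0.63 412 590 74 238 18741 498.3 156.6 [ 0.5234 -0.3919  0.004 ]
[[0.449, -0.316], [0.593, -0.316], [0.587, -0.46], [0.436, -0.48]]
top tray_floor 0.95 346 392 188 233 2051 369.2 211.0 [ 0.5148 -0.3891  0.004 ]
[[0.585, -0.316], [0.587, -0.459], [0.446, -0.458], [0.444, -0.317]]
side lid_centre 0.72 285 306 245 266 399 295.3 255.8 [ 0.4507 -0.1528  0.12  ]
side tray_floor 0.9 260 312 215 247 1385 286.4 231.0 [ 0.5203 -0.3922  0.004 ]
[[0.584, -0.307], [0.611, -0.454], [0.45, -0.463], [0.435, -0.316]]
t 1.95 p [ 0.4141 -0.2163  0.3042] x [ 2.519e-01 -9.677e-01  5.000e-04] z [ 4.e-04 -4.e-04 -1.e+00] q [-27.6   7.9  -8.   74.   -0.  137.8] f [0.9 0.  0.5] m [0.02 0.06 0.03] gap 0.0852
```

View pics/wrist1.png

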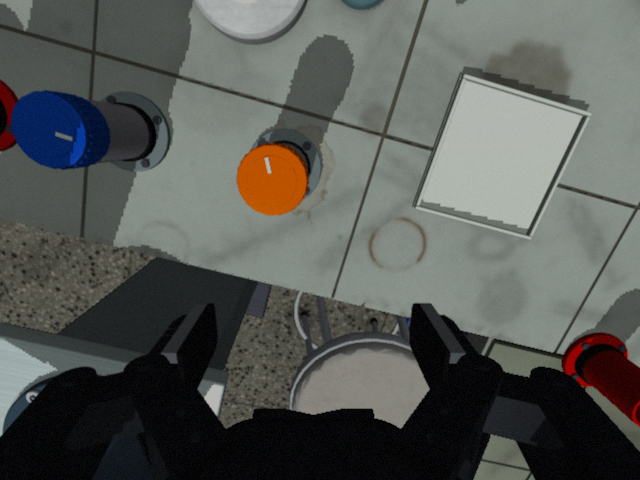

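The wrist view shows the orange lid clearly at about (272,179), the blue lid at (60,130) and the empty tray with corners near (463,73), (590,113), (529,238) and (414,208). I'll fit a cylinder silhouette to the orange lid.

```bash
cat > fit.py <<'E'
from h import *
from scipy.optimize import minimize
def omask(img):
    hsv=cv2.cvtColor(img,cv2.COLOR_RGB2HSV)
    m=cv2.inRange(hsv,(5,150,90),(18,255,255))
    n,l,s,c=cv2.connectedComponentsWithStats(cv2.morphologyEx(m,cv2.MORPH_CLOSE,np.ones((9,9))))
    return (l==1+np.argmax(s[1:,4])) 
def sil(r,p,h=.016,rad=.027):
    a=np.linspace(0,2*np.pi,60)
    P=np.concatenate([np.c_[p[0]+rad*np.cos(a),p[1]+rad*np.sin(a),np.full(60,p[2]+dz)] for dz in(-h,h)])
    uv=cv2.projectPoints(P,np.array(r['rvec'],float),np.array(r['tvec'],float),np.array(r['intrinsics'],float),None)[0]
    return cv2.convexHull(uv.astype(np.float32))
def stats(hull):
    M=cv2.moments(hull);return np.array([M['m10']/M['m00'],M['m01']/M['m00']]),M['m00']
def fit(rs,p0,fixz=None):
    obs=[]
    for r in rs:
        m=omask(r['color']);ys,xs=np.nonzero(m);obs.append((np.array([xs.mean(),ys.mean()]),m.sum()));print('mask',obs[-1])
    def cost(p):
        q=[p[0],p[1],fixz if fixz else p[2]];c=0
        for r,(o,A) in zip(rs,obs):
            u,a=stats(sil(r,q));c+=((u-o)**2).sum()/A*1000
        return c
    o=minimize(cost,p0[:2] if fixz else p0,method='Nelder-Mead',options=dict(xatol=1e-5,fatol=1e-6))
    x=list(o.x)+([fixz] if fixz else []);print('fit',np.round(x,4),o.fun)
    for r in rs: print('pred',stats(sil(r,x)))
    return x
E
python3 - <<'E'
from fit import *
rs={c:robot.read_camera(c) for c in ['wrist','top','side']}
for c in rs: print(c); fit([rs[c]],[.45,-.173,.104],.104)
fit(list(rs.values()),[.45,-.173,.104])
s=st()
w=rs['wrist']
C=np.array([onz(w,p,.012)[:2] for p in [(463,73),(590,113),(529,238),(414,208)]]);print(C.round(4),C.mean(0))
E
```

```text
wrist
mask (array([267.9083002 , 173.49776342]), np.int64(4024))
fit [ 0.4534 -0.1714  0.104 ] 9.84476679983161e-07
pred (array([267.90909747, 173.49958712]), 4241.609378850902)
top
mask (array([545.63333333,  82.36666667]), np.int64(120))
fit [ 0.8988 -0.9131  0.104 ] 1.1493499422427833e-07
pred (array([545.63324513,  82.36658913]), 353.7788560867775)
side
mask (array([295.85534591, 255.99371069]), np.int64(318))
fit [ 0.4525 -0.1705  0.104 ] 4.869629613213619e-07
pred (array([295.85520445, 255.9940779 ]), 417.367612763308)
mask (array([267.9083002 , 173.49776342]), np.int64(4024))
mask (array([545.63333333,  82.36666667]), np.int64(120))
mask (array([295.85534591, 255.99371069]), np.int64(318))
fit [ 1.3239 -1.5692 -1.3374] 88608.18317225942
pred (array([656.32992576,  26.92416668]), 224.08623743557837)
pred (array([545.16245614, 129.23802468]), 90.32952416082844)
pred (array([203.19949924, 268.21443133]), 65.36021497147158)
t 2.1 p [ 0.4143 -0.2161  0.3041] x [ 2.526e-01 -9.676e-01  5.000e-04] z [ 5.e-04 -4.e-04 -1.e+00] q [-27.5   8.   -8.   74.   -0.  137.8] f [ 0.3 -0.2 -0.7] m [ 0.04 -0.   -0.01] gap 0.0852
[[ 0.5831 -0.3252]
 [ 0.5815 -0.4641]
 [ 0.4441 -0.4628]
 [ 0.4439 -0.3246]] [ 0.51315558 -0.39418488]
```

Emit:
step_arm(
  deltas=[
    {"dp":[-0.017,-0.024,0],"delta_rot":[0,0,0],"hand":0},
    {"dp":[-0.034,-0.049,0.0],"delta_rot":[0,0,0],"hand":0},
    {"dp":[-0.034,-0.049,0.035],"delta_rot":[0,0,0],"hand":0},
    {"dp":[-0.034,-0.049,0.065],"delta_rot":[0,0,0],"hand":0},
    {"dp":[-0.034,-0.049,0.065],"delta_rot":[0,0,0],"hand":0},
  ],
)

```text
t: 2.6
position: [0.4515, -0.17, 0.236]
tool_rot: [[0.253, -0.967, -0.005], [-0.967, -0.253, 0.002], [-0.003, 0.005, -1.0]]
contact_force: [-0.3, 0.2, -0.3]
finger_gap: 0.0851
```

```bash
python3 - <<'E'
from fit import *
r=robot.read_camera('wrist');save(r,'wrist2');fit([r],[.45,-.173,.104],.104);st()
E
```

```text
mask (array([315.79993247, 264.24430187]), np.int64(5923))
fit [ 0.4514 -0.1719  0.104 ] 3.3381837722605996e-07
pred (array([315.80066578, 264.2431021 ]), 6749.291253186762)
t 2.65 p [ 0.4523 -0.1705  0.2382] x [ 0.2526 -0.9676 -0.0015] z [-2.8e-03  8.0e-04 -1.0e+00] q [-20.6  11.6 -13.4  65.2  -0.  144.7] f [-0.6  0.1 -0.1] m [-0.02  0.01  0.06] gap 0.0852
```

View pics/wrist2.png

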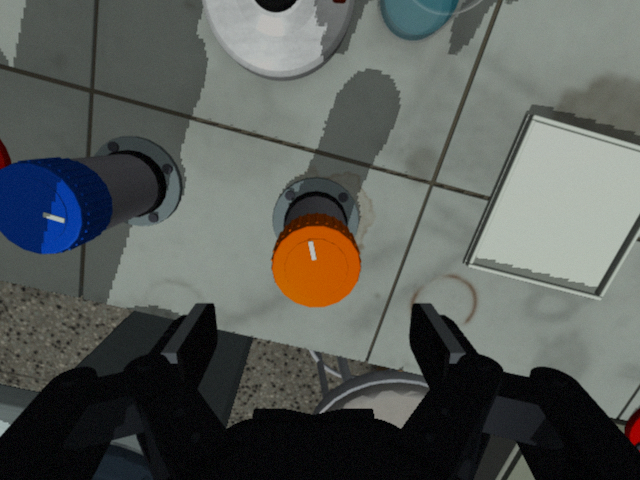

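The orange lid is at (316,263), with its side in shade above it. My colour mask cut off the shaded side, so I'll redo it wider and also use the top-face ellipse.

```bash
sed -i 's/(5,150,90)/(2,150,40)/' fit.py; python3 - <<'E'
from fit import *
r=robot.read_camera('wrist');x=fit([r],[.45,-.173,.104],.104)
v=r['color'].copy();cv2.polylines(v,[sil(r,x).astype(int)],True,(0,255,0),1)
print(onz(r,(316,263.5),.12))
cv2.imwrite('pics/fit2.png',cv2.resize(v[170:340,220:420,::-1],None,fx=3,fy=3));st()
E
```

```text
mask (array([314.38111615, 260.39065187]), np.int64(6397))
fit [ 0.454  -0.1712  0.104 ] 2.6072570969018243e-07
pred (array([314.38087485, 260.39192058]), 6631.019571948331)
[ 0.45664519 -0.171493    0.12      ]
t 2.7 p [ 0.4531 -0.1709  0.2396] x [ 0.2524 -0.9676  0.    ] z [-3.e-04 -1.e-04 -1.e+00] q [-20.7  11.5 -13.3  65.2  -0.  144.7] f [0.4 0.  0.2] m [-0.02 -0.03 -0.03] gap 0.0856
```

View pics/fit2.png

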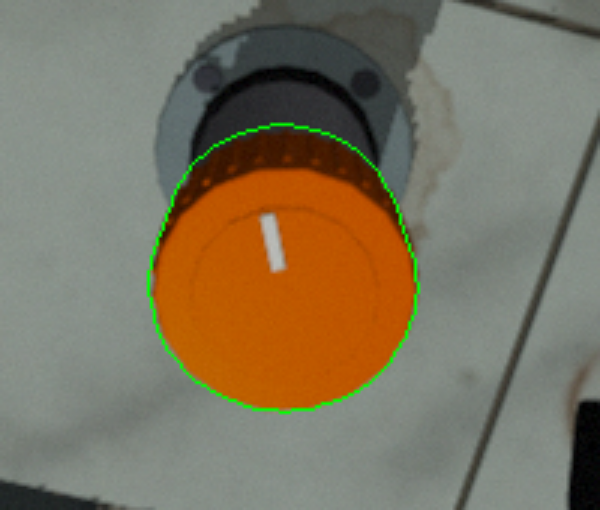

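Emit:
step_arm(
  deltas=[
    {"dp":[0,-0.001,0.03],"delta_rot":[0,0,0],"hand":0},
    {"dp":[0,-0.001,0.06],"delta_rot":[0,0,0],"hand":0},
    {"dp":[0,-0.001,0.08],"delta_rot":[0,0,0],"hand":0},
    {"dp":[0,-0.001,0.08],"delta_rot":[0,0,0],"hand":0},
  ],
)

```text
t: 3.1
position: [0.4536, -0.1708, 0.1592]
tool_rot: [[0.252, -0.968, -0.002], [-0.968, -0.252, 0.001], [-0.001, 0.002, -1.0]]
contact_force: [-0.1, -0.4, 1.0]
finger_gap: 0.0856
```

Emit:
step_arm(
  deltas=[
    {"dp":[0,0,0],"delta_rot":[0,0,0],"hand":0.5},
    {"dp":[0,0,0],"delta_rot":[0,0,0],"hand":0.6},
    {"dp":[0,0,0],"delta_rot":[0,0,0],"hand":0.6},
    {"dp":[0,0,0],"delta_rot":[0,0,0],"hand":0.6},
  ],
  force=40,
)

```text
t: 3.5
position: [0.4545, -0.1712, 0.1612]
tool_rot: [[0.252, -0.968, 0.001], [-0.968, -0.252, -0.001], [0.001, -0.001, -1.0]]
contact_force: [-0.7, -0.7, 7.1]
finger_gap: 0.0531
```

```bash
python3 - <<'E'
from h import *
st();r=robot.read_camera('wrist');save(r,'wrist3');st()
E
```

```text
t 3.5 p [ 0.4545 -0.1712  0.1612] x [ 0.2517 -0.9678  0.0011] z [ 1.2e-03 -8.0e-04 -1.0e+00] q [-20.6  15.2 -20.9  53.8  -0.  144.8] f [-0.7 -0.7  7.1] m [-0.01  0.26 -0.03] gap 0.0531
t 3.55 p [ 0.4545 -0.1712  0.1611] x [ 0.2517 -0.9678  0.0011] z [ 1.2e-03 -8.0e-04 -1.0e+00] q [-20.6  15.2 -20.9  53.8  -0.  144.8] f [-0.3 -0.1  7.4] m [ 0.05  0.22 -0.03] gap 0.0531
```

View pics/wrist3.png

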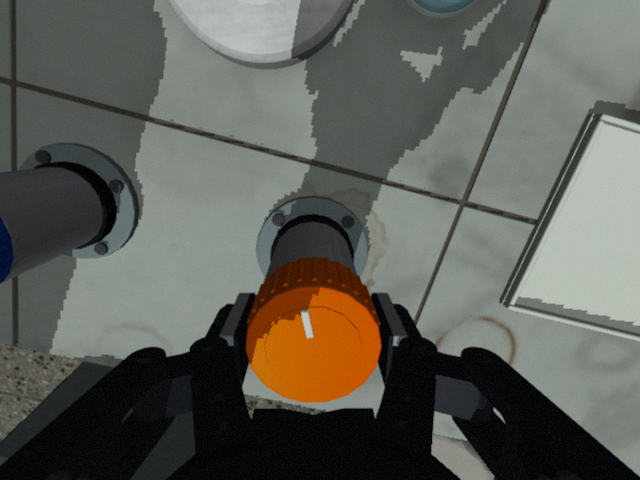

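The orange lid is held between the pads (gap 53 mm), with its white mark at (307,324). Next I'll turn it anticlockwise, which is negative about tool z.

Emit:
step_arm(
  deltas=[
    {"dp":[0,0,0],"delta_rot":[0,0,-8],"hand":0.6},
    {"dp":[0,0,0],"delta_rot":[0,0,-16],"hand":0.6},
    {"dp":[0,0,0],"delta_rot":[0,0,-24],"hand":0.6},
    {"dp":[0,0,0],"delta_rot":[0,0,-32],"hand":0.6},
    {"dp":[0,0,0],"delta_rot":[0,0,-40],"hand":0.6},
  ],
  force=50,
)

```text
t: 4.05
position: [0.4545, -0.1708, 0.1621]
tool_rot: [[0.818, -0.575, 0.002], [-0.575, -0.818, 0.0], [0.001, -0.001, -1.0]]
contact_force: [-1.0, 2.5, -0.6]
finger_gap: 0.0528
```

```bash
python3 - <<'E'
from h import *
st()
E
```

```text
t 4.05 p [ 0.4545 -0.1708  0.1621] x [ 0.8184 -0.5747  0.0013] z [ 1.7e-03  1.0e-04 -1.0e+00] q [-20.6  15.2 -20.8  53.9   0.  104.5] f [-1.   2.5 -0.6] m [ 0.7   0.28 -0.05] gap 0.0528
```

Emit:
step_arm(
  deltas=[
    {"dp":[0,0,0],"delta_rot":[0,0,-8],"hand":0.6},
    {"dp":[0,0,0],"delta_rot":[0,0,-16],"hand":0.6},
    {"dp":[0,0,0],"delta_rot":[0,0,-24],"hand":0.6},
    {"dp":[0,0,0],"delta_rot":[0,0,-32],"hand":0.6},
    {"dp":[0,0,0],"delta_rot":[0,0,-40],"hand":0.6},
  ],
)

```text
t: 4.55
position: [0.4538, -0.1704, 0.1627]
tool_rot: [[0.996, 0.091, 0.001], [0.091, -0.996, 0.001], [0.001, -0.001, -1.0]]
contact_force: [-4.4, 1.3, -0.7]
finger_gap: 0.0525
```

Emit:
step_arm(
  deltas=[
    {"dp":[0,0,0],"delta_rot":[0,0,-7],"hand":0.6},
    {"dp":[0,0,0],"delta_rot":[0,0,-14],"hand":0.6},
    {"dp":[0,0,0],"delta_rot":[0,0,-14],"hand":0.6},
  ],
)

```text
t: 4.85
position: [0.4538, -0.1703, 0.1636]
tool_rot: [[0.943, 0.331, 0.001], [0.331, -0.943, 0.001], [0.002, -0.001, -1.0]]
contact_force: [-0.6, 2.6, -0.3]
finger_gap: 0.0527
```

```bash
python3 - <<'E'
from h import *
st();r=robot.read_camera('wrist');save(r,'wrist4')
E
```

```text
t 4.85 p [ 0.4538 -0.1703  0.1636] x [0.9435 0.3314 0.0016] z [ 0.0013  0.0011 -1.    ] q [-20.6  15.  -20.8  54.2   0.1  50. ] f [-0.6  2.6 -0.3] m [0.56 0.29 0.04] gap 0.0527
```

View pics/wrist4.png

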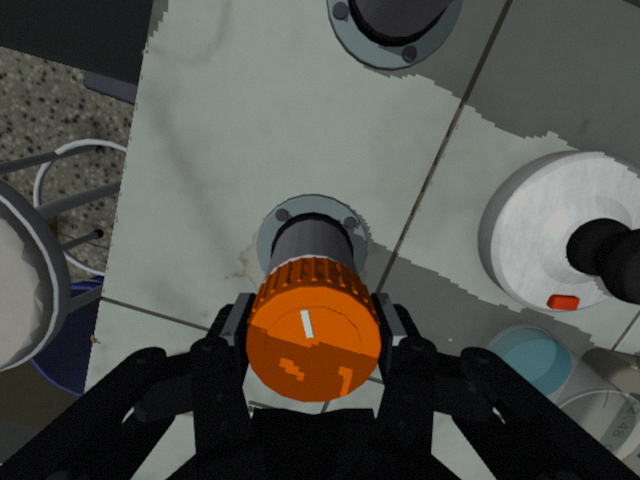

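The mark is still at (307,324), so the lid didn't slip during the 94° turn, and the white stem is beginning to show. Now I'll lift it straight up.

Emit:
step_arm(
  deltas=[
    {"dp":[0,0,-0.01],"delta_rot":[0,0,0],"hand":0.6},
    {"dp":[0,0,-0.025],"delta_rot":[0,0,0],"hand":0.6},
    {"dp":[0,0,-0.045],"delta_rot":[0,0,0],"hand":0.6},
    {"dp":[0,0,-0.07],"delta_rot":[0,0,0],"hand":0.6},
    {"dp":[0,0,-0.09],"delta_rot":[0,0,0],"hand":0.6},
  ],
)

```text
t: 5.4
position: [0.4542, -0.1707, 0.256]
tool_rot: [[0.946, 0.325, 0.003], [0.325, -0.946, 0.0], [0.003, 0.001, -1.0]]
contact_force: [0.6, -0.2, -1.6]
finger_gap: 0.0529
```

```bash
python3 - <<'E'
from h import *
st();r=robot.read_camera('wrist');save(r,'wrist5');r=robot.read_camera('side');save({'color':cv2.resize(r['color'][180:360,200:400],None,fx=3,fy=3)},'side5');st()
E
```

```text
t 5.4 p [ 0.4542 -0.1707  0.256 ] x [0.9459 0.3246 0.0033] z [ 3.5e-03  1.0e-04 -1.0e+00] q [-20.6  10.9 -11.5  67.4   0.1  50.4] f [ 0.6 -0.2 -1.6] m [-0.01  0.   -0.01] gap 0.0529
t 5.5 p [ 0.4552 -0.1711  0.2572] x [0.9457 0.3249 0.0063] z [ 0.0071 -0.0012 -1.    ] q [-20.6  10.8 -11.5  67.3   0.1  50.4] f [ 0.9 -0.4 -0.2] m [ 0.02 -0.03  0.02] gap 0.0528
```

View pics/wrist5.png

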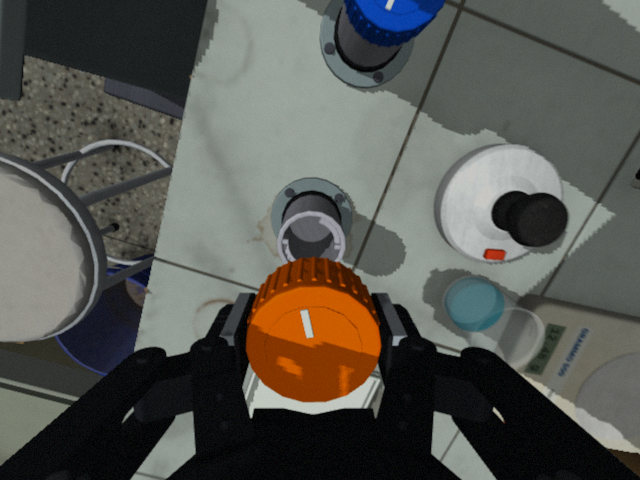

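View pics/side5.png

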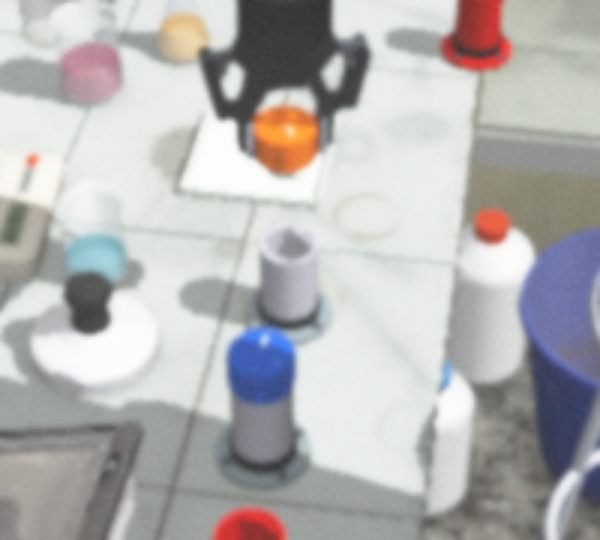

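The pot is open at (312,240) in the wrist view, and the lid is held level in the gripper. I'll carry it over the tray at this height.

Emit:
step_arm(
  deltas=[
    {"dp":[-0.003,0.045,0],"delta_rot":[0,0,0],"hand":0.6},
    {"dp":[-0.006,0.09,0],"delta_rot":[0,0,0],"hand":0.6},
    {"dp":[-0.009,0.135,0],"delta_rot":[0,0,0],"hand":0.6},
    {"dp":[-0.012,0.18,0],"delta_rot":[0,0,0],"hand":0.6},
    {"dp":[-0.015,0.21,0],"delta_rot":[0,0,0],"hand":0.6},
  ],
)

```text
t: 6.0
position: [0.5097, -0.3774, 0.2573]
tool_rot: [[0.947, 0.322, 0.007], [0.322, -0.947, -0.002], [0.006, 0.004, -1.0]]
contact_force: [1.4, -1.0, -0.8]
finger_gap: 0.0529
```

Emit:
step_arm(
  deltas=[
    {"dp":[0,0.02,0],"delta_rot":[0,0,0],"hand":0.6},
    {"dp":[0,0.02,0],"delta_rot":[0,0,0],"hand":0.6},
  ],
)

```text
t: 6.2
position: [0.5164, -0.3991, 0.2562]
tool_rot: [[0.948, 0.318, 0.007], [0.318, -0.948, -0.002], [0.006, 0.004, -1.0]]
contact_force: [0.7, -0.2, -1.9]
finger_gap: 0.0525
```

```bash
python3 - <<'E'
from h import *
st();r=robot.read_camera('wrist');save(r,'wrist6')
for n in ['tray_floor']:
    for k in robot.cut_out('wrist',n)[:1]:
        ys,xs=np.nonzero(k['region']);c=cv2.convexHull(np.c_[xs,ys].astype(np.int32));print(k['p'],[onz(r,p[0],.012)[:2].round(3).tolist() for p in cv2.approxPolyDP(c,8,True)])
E
```

```text
t 6.2 p [ 0.5164 -0.3991  0.2562] x [0.9481 0.3179 0.0059] z [ 0.007  -0.0024 -1.    ] q [-37.8  27.1  12.4  75.    0.1  33.7] f [ 0.7 -0.2 -1.9] m [-0.05 -0.    0.  ] gap 0.0525
0.66 [[0.586, -0.323], [0.587, -0.447], [0.449, -0.459], [0.45, -0.322]]
```

View pics/wrist6.png

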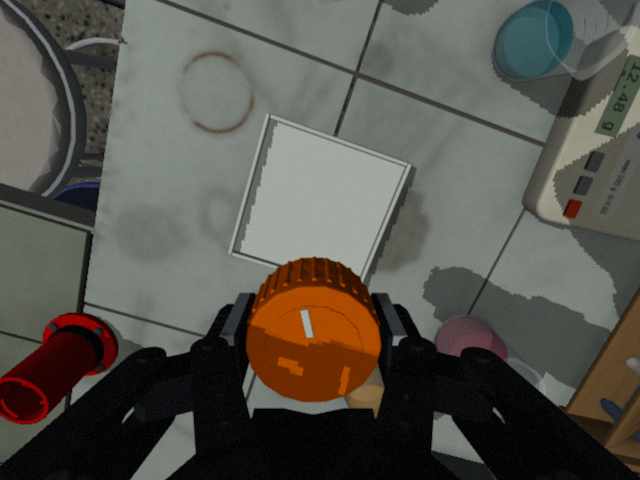

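The tray is below the lid; its corners put the centre near (0.518, −0.392). I'll lower the lid with a small correction towards that point.

Emit:
step_arm(
  deltas=[
    {"dp":[0.0025,-0.0055,0.04],"delta_rot":[0,0,0],"hand":0.6},
    {"dp":[0.0025,-0.0055,0.08],"delta_rot":[0,0,0],"hand":0.6},
    {"dp":[0.0025,-0.0055,0.115],"delta_rot":[0,0,0],"hand":0.6},
    {"dp":[0.0025,-0.0055,0.14],"delta_rot":[0,0,0],"hand":0.6},
    {"dp":[0.0025,-0.0055,0.15],"delta_rot":[0,0,0],"hand":0.6},
  ],
)

```text
t: 6.8
position: [0.5162, -0.3887, 0.1043]
tool_rot: [[0.947, 0.32, 0.003], [0.32, -0.947, 0.001], [0.003, -0.0, -1.0]]
contact_force: [-0.6, 0.5, -1.2]
finger_gap: 0.0526
```

Emit:
step_arm(
  deltas=[
    {"dp":[0,0,0.0],"delta_rot":[0,0,0],"hand":0.6},
  ],
)

```text
t: 6.9
position: [0.5159, -0.3877, 0.1037]
tool_rot: [[0.947, 0.321, 0.002], [0.321, -0.947, 0.002], [0.003, -0.002, -1.0]]
contact_force: [0.4, 0.9, -1.2]
finger_gap: 0.0527
```

```bash
python3 - <<'E'
from h import *
st();r=robot.read_camera('side');save({'color':cv2.resize(r['color'][180:300,220:380],None,fx=4,fy=4)},'side7')
E
```

```text
t 6.9 p [ 0.5159 -0.3877  0.1037] x [0.9472 0.3205 0.0026] z [ 0.0019  0.0024 -1.    ] q [-37.   32.1  -2.3  55.6   0.2  34.3] f [ 0.4  0.9 -1.2] m [ 0.03  0.01 -0.02] gap 0.0527
```

View pics/side7.png

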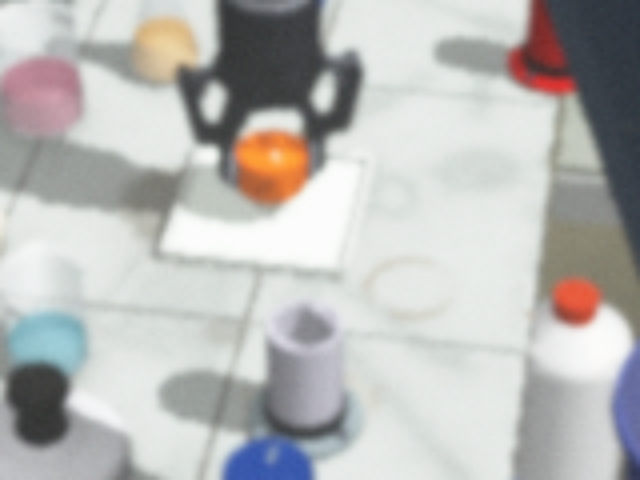

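The lid is just above the tray floor and inside the rim. I'll lower it slowly, watching the force.

Emit:
step_arm(
  deltas=[
    {"dp":[0,0.003,0.003],"delta_rot":[0,0,0],"hand":0.6},
    {"dp":[0,0.003,0.006],"delta_rot":[0,0,0],"hand":0.6},
    {"dp":[0,0.003,0.008],"delta_rot":[0,0,0],"hand":0.6},
    {"dp":[0,0.003,0.008],"delta_rot":[0,0,0],"hand":0.6},
  ],
)

```text
t: 7.35
position: [0.517, -0.3907, 0.0966]
tool_rot: [[0.947, 0.321, 0.003], [0.321, -0.947, 0.002], [0.003, -0.001, -1.0]]
contact_force: [0.8, -0.2, -1.1]
finger_gap: 0.0527
```

Emit:
step_arm(
  deltas=[
    {"dp":[0,0,0.0015],"delta_rot":[0,0,0],"hand":0.6},
    {"dp":[0,0,0.0025],"delta_rot":[0,0,0],"hand":0.6},
    {"dp":[0,0,0.0025],"delta_rot":[0,0,0],"hand":0.6},
  ],
)

```text
t: 7.65
position: [0.5169, -0.3907, 0.094]
tool_rot: [[0.947, 0.32, 0.003], [0.32, -0.947, 0.002], [0.003, -0.001, -1.0]]
contact_force: [0.7, -0.3, -0.9]
finger_gap: 0.053
```

Emit:
step_arm(
  deltas=[
    {"dp":[0,0,0.001],"delta_rot":[0,0,0],"hand":0.6},
    {"dp":[0,0,0.002],"delta_rot":[0,0,0],"hand":0.6},
    {"dp":[0,0,0.002],"delta_rot":[0,0,0],"hand":0.6},
  ],
)

```text
t: 7.95
position: [0.517, -0.3907, 0.0932]
tool_rot: [[0.947, 0.32, 0.003], [0.32, -0.947, 0.001], [0.003, -0.0, -1.0]]
contact_force: [-2.1, 2.1, 9.9]
finger_gap: 0.0528
```

There's contact at 9.9 N, at the height I predicted. I'll release.

Emit:
step_arm(
  deltas=[
    {"dp":[0,0,0],"delta_rot":[0,0,0],"hand":0.33},
    {"dp":[0,0,0],"delta_rot":[0,0,0],"hand":0.25},
    {"dp":[0,0,0],"delta_rot":[0,0,0],"hand":0.15},
    {"dp":[0,0,0],"delta_rot":[0,0,0],"hand":0.15},
  ],
)

```text
t: 8.35
position: [0.517, -0.3907, 0.0931]
tool_rot: [[0.947, 0.32, 0.003], [0.32, -0.947, 0.002], [0.003, -0.0, -1.0]]
contact_force: [-0.1, -0.3, 0.1]
finger_gap: 0.0724
```

Emit:
step_arm(
  deltas=[
    {"dp":[0,0,-0.015],"delta_rot":[0,0,0],"hand":0.1},
    {"dp":[0,0,-0.04],"delta_rot":[0,0,0],"hand":0.1},
    {"dp":[0,0,-0.08],"delta_rot":[0,0,0],"hand":0.1},
    {"dp":[0,0,-0.12],"delta_rot":[0,0,0],"hand":0.1},
    {"dp":[0,0,-0.16],"delta_rot":[0,0,0],"hand":0.1},
  ],
)

```text
t: 8.85
position: [0.5163, -0.3908, 0.2544]
tool_rot: [[0.947, 0.32, 0.003], [0.32, -0.947, 0.002], [0.003, -0.001, -1.0]]
contact_force: [1.4, 0.3, -0.3]
finger_gap: 0.0767
```

```bash
python3 - <<'E'
from fit import *
st();r=robot.read_camera('wrist');save(r,'wrist8');q=robot.read_camera('side');save({'color':cv2.resize(q['color'][180:360,200:400],None,fx=3,fy=3)},'side8')
fit([r],[.517,-.39,.036],.036);fit([q],[.517,-.39,.036],.036);st()
E
```

```text
t 8.85 p [ 0.5163 -0.3908  0.2544] x [0.9473 0.3205 0.0032] z [ 0.0028  0.0017 -1.    ] q [-37.2  26.8  11.8  74.9   0.2  34.1] f [ 1.4  0.3 -0.3] m [-0.   -0.06  0.06] gap 0.0767
mask (array([313.40551302, 230.2042879 ]), np.int64(3265))
fit [ 0.518  -0.3926  0.036 ] 7.038585777552012e-07
pred (array([313.40636922, 230.2030369 ]), 3376.515262171626)
mask (array([287.31455399, 223.07042254]), np.int64(213))
fit [ 0.5169 -0.3913  0.036 ] 3.065522494382896e-07
pred (array([287.31475771, 223.07057679]), 303.8025894938037)
t 8.95 p [ 0.5181 -0.3922  0.2591] x [0.9472 0.3205 0.0085] z [ 0.0102 -0.0039 -0.9999] q [-37.2  26.6  12.1  74.9   0.2  34.1] f [0.9 0.2 0.3] m [-0.   -0.02  0.01] gap 0.0767
```

View pics/wrist8.png

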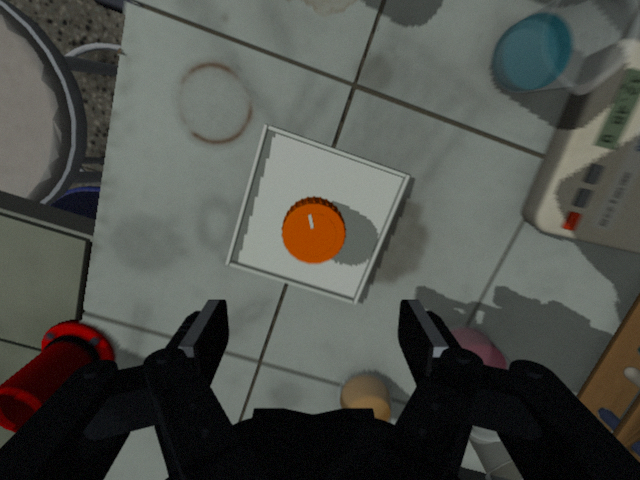

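View pics/side8.png

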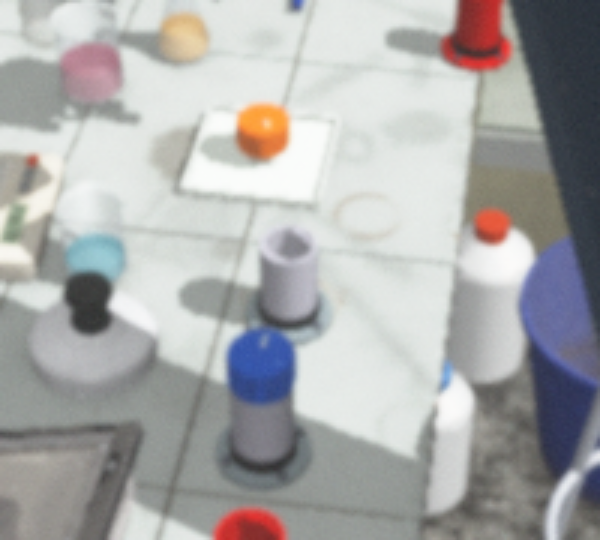

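The lid stands upright in the tray at (313,230), mark up. The pot is open, the blue lid is untouched and the gripper is clear of everything, so I'll hand the job in.

```bash
python3 -c "
from h import *
print(robot.close_job())"
```

```text
the job is handed in; nothing more can be done
None
```

The orange lid is off its pot and standing upright, stem down, near the centre of the white tray. I turned it about 95° anticlockwise (its white mark showed no slip in the grip), lifted it straight off, set it on the tray floor and let go. The job was handed in at about 9 s.

- **Lid position:** the last wrist and side views put the lid at about (0.518, −0.392) and (0.517, −0.391), with the tray centre at about (0.518, −0.392). They agree to about 2 mm.
- **Rest of the scene:** the pot is open, the blue lid is still on its pot and nothing else moved in those views. The gripper was about 16 cm above its release height with almost no force on it.
- **Forces:** the highest wrist force I read was about 10 N, when the lid touched the tray.
- **Problems along the way:** my first colour mask missed the lid's shaded side, and in the top view it picked up something else. I widened it and used only the wrist and side views for position. No final check failed.

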